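Find the worn press block by its drag and hang it up

ROBOT

A 6-joint arm with a two-finger parallel gripper is mounted at the origin on the work surface. World frame = base frame: x ahead of the robot, y to its left, z up, the work surface at z = 0. Lengths are in m, angles in rad, forces in N, time in s.
With the tool pointing down it reaches from about 0.325 to 0.9 m from the base axis. Payload 6.1 kg.
Tool frame: the origin (TCP) lies midway between the tips of the shut fingers; the grasp point (between the pads) lies 19 mm behind it; x points along the fingers, y is the direction in which the jaws open and shut, and the axes are right-handed (so a half turn about x gives the same grasp; the last joint's range is limited). The gripper opens to 85 mm and grips with 20 to 120 N. Pads are 22 mm wide; open, the fingers measure 114 mm over their backs; the gripper's body (76 mm by 85 mm) begins 54 mm behind the grasp point. The pads swing forward as they close: fully open they stand 13 mm farther back than shut.
Start: joints at [-1.41, 0.22, 1.526, -0, 1.395, -0.126], TCP at [0.177, -0.599, 0.231] pointing down, gripper open.
Joint ranges: [-2.98, 2.98], [-0.91, 2.08], [0.09, 2.57], [-1.24, 4.39], [0.2, 2.65], [-2.68, 2.68]. Speed limits (rad/s): [2.57, 2.57, 3.01, 3.14, 3.14, 3.14].

INTERFACE

Orientations are given as [roll, pitch, yaw] about the fixed x, y, z axes, in that order (R = Rz(yaw) Ry(pitch) Rx(roll)).
In Python, from plant import movep, move_l, set_joints, gripper_to, hold, inverse_kinematics, observe, get_image, get_calibration, Unreachable, job_done gives the robot as it stands. Calls block until the motion is done:
- movep(position, orientation): joint-space move of the TCP to a pose.
- move_l(position, feed=0.15, rotation=None, max_force=None): straight line of the TCP; rotation=None keeps the orientation; feed is the mean speed in m/s. With max_force (N) it stops when the force on the tool has changed by that much, and returns True; else False.
- set_joints(angles): joint-space move.
- gripper_to(opening, f_grip=None): finger opening in m; f_grip is the grip in N (None keeps the last); returns when the fingers have stopped.
- hold(seconds).
- inverse_kinematics(position, orientation): joint angles nearest the present ones, or None.
- observe(): the state.
- get_image(name): name is "scene" or "top" or "wrist"; returns (picture, depth): 400x640x3 uint8, red, green, blue; 400x640 float32, m along the optical axis (not along the pixel's ray), 0 where there is no reading.
- get_calibration(name): a dict with "intrinsics" (3x3 intrinsics, pixels), "world_from_camera" (4x4, takes a point from camera to world coordinates). Camera axes: x right, y down, z forward; pixel columns grow to the right and rows downward; lengths in m; the calibration is good to about 2 mm. A picture is of the moment at which its call begins: read the wrist's pose just before it. get_calibration takes no time and is no camera call; for the wrist camera it gives the pose at the moment of the call.
A pose or a line that the arm cannot do raises Unreachable and nothing moves.
- job_done(): hands the job in, once; it reports no verdict.
The state is a dict: "time_s": time; "q": joint angles; "joint_velocities": joint speeds; "joint_torque": joint torques, N m; "eef_pos": TCP position; "tcp_rot": TCP orientation; "ft_force": force on the tool from outside, world axes, zero at the start; "torque": the same for the moment, N m; "opening": finger opening in m.
Only numpy, scipy, OpenCV 4.12 (cv2) and the standard library are available. Lean on these libraries where they do the work, as an engineer would, in place of code of your own. Each camera call takes 0.05 s, during which the arm holds its last target. There are 200 camera calls.

TASK

One of the two look-alike press blocks has a sole that has worn smooth. Slide each of them about 6 cm along the counter to a new spot and feel how hard it drags; then hang the one that slides more easily in the fork under the rail, neck between the prongs and collar resting on them behind the lips, and leave the other standing on the counter. Do not tip the blocks over and leave the other things on the counter where they are.

Things in the scene. Friction and masses are not known exactly. Their poses are not given: they have to be found in the camera images.
- press_a: press block: 110 x 110 mm wooden block with a flat black sole, top 40 mm up; then a round steel neck 16 mm thick (40 to 80 mm up), a flat round steel collar 54 mm across (80 to 86 mm up), and a square wooden grip (86 to 146 mm up). Origin: centre of the sole's underside, z up. Stands upright, its sides within 20 degrees of the world's x and y. One of two alike
- press_b: the other press block, same shape and sizes as press_a; a and b are mere labels, which of them is worn must be felt. 0.72 to 0.95 kg each. Dragged freely along the counter, neither pressed down nor lifted, a good sole takes roughly 5 to 9 N and a worn one roughly 0.9 to 1.7 N. Push or pull low, at the block: dragged by the top, a good one tends to tip
- press_a_grip (a point): middle of press_a's upright square grip, 116 mm above the sole; grip 26 x 26 mm and 60 mm tall, its faces parallel to the block's sides, to be pinched across either pair of faces
- press_b_grip (a point): the same point on press_b
- rack: fixed steel rack: a 30 mm post on a flat base (120 mm wide, 12 mm high), both 175 mm to +y of the origin, carries a level rail with a fork hanging under it. Origin: on the counter straight below the fork's seat. z up; the fork's mouth opens to the rack's -x, towards the robot; yaw within 12 degrees
- rack_rail (a point): centre of the rack's 28 mm thick rail, 306 mm above the counter, straight above the fork's seat. The rail runs along the rack's y, 90 mm to -y of this point and 175 mm to +y (the post). A tool that points straight down at the seat meets the rail: lean it 30 to 45 degrees, reaching in from the mouth's side
- rack_throat (a point): centre of the fork's seat at the prongs' top, 120 mm above the counter. Two level prongs, 30 mm apart, 8 mm thick, 16 mm wide, run along the rack's x from 45 mm before this point to 42 mm behind it, where a 62 mm wide plate, 20 mm higher than the prongs, closes the fork; a strap goes up from it to the rail. A block hung here has its origin 40 mm above the counter
- rack_mouth (a point): front end of the fork, midway between the prongs and level with their top, 45 mm before the seat. Each prong has a lip here, 5 mm thick, 10 mm higher than the prong. To enter with the collar over the lips and the block under the prongs, a press block's origin must be 50 to 72 mm above the counter
- ink_jar: closed jar of dark ink with a white lid, 96 mm across, 105 mm high, at the back right. Bystander, origin at its underside's centre unless said otherwise; to be left where it is
- pale_jar: closed jar of pale ink with a white lid, 104 mm across, 95 mm high, at the left. Bystander, origin at its underside's centre unless said otherwise; to be left where it is
- bottle: small white bottle with black cap, 54 mm across, 130 mm high, at the back. Bystander, origin at its underside's centre unless said otherwise; to be left where it is
- brayer: ink roller lying on the counter between the two press blocks, blue handle along its -x, about 195 mm long, 76 mm wide at the roller, 44 mm high, origin about mid-length. Bystander, origin at its underside's centre unless said otherwise; to be left where it is
- tape_roll: roll of paper tape lying flat, 70 mm across, 24 mm high, behind the press blocks. Bystander, origin at its underside's centre unless said otherwise; to be left where it is
- ink_knife: spatula lying flat at the left front, about 200 mm long, low. Bystander, origin at its underside's centre unless said otherwise; to be left where it is
Mind the look-alikes: they are no part of the job. Leave any purple look-alike of the press_a alone.

How it is judged:
On the way:
1. both press blocks have been slid: both lie flat on the counter more than 40 mm from where they started (distance of each of press_a, press_b from where it was at the start of the episode above 0.04 m and height (world z) of each of press_a, press_b below 0.005 m and angle between each of press_a, press_b's own z axis and vertical below 0.1 rad), for 0.1 s.
At the end, for the whole second after the job is handed in: The block with the worn (easily sliding) sole hangs at rest in the fork: upright within 0.15 rad, its axis within 22 mm of the seat's centre, its collar on the prongs (origin 34 to 46 mm above the counter). The other block stands upright and at rest on the counter (horizontal distance between press_b and rack_throat below 0.022 m and z of press_b in the frame of rack between 0.034 and 0.046 m and angle between press_b's own z axis and vertical below 0.15 rad and linear speed of each of press_b, press_a below 0.03 m/s and height (world z) of press_a below 0.005 m and angle between press_a's own z axis and vertical below 0.1 rad); the robot touches nothing.
It fails at once if a press block tipped over (more than 0.6 rad) (angle between any of press_a, press_b's own z axis and vertical above 0.6 rad).
It fails at once if a bystander was moved by more than 40 mm (distance of any of ink_jar, pale_jar, bottle, brayer, tape_roll, ink_knife from where it was at the start of the episode above 0.04 m).
It also fails if it takes over 72 s, if anything falls off the work surface, if the arm or the gripper's body presses on something with over 40 N, if the wrist force passes 120 N, or if a joint passes its speed limit or range.

## Working session

There is one attempt and no reset: what is moved stays moved. The work goes in short steps, each a Python script; the robot and the scene stay as the last script left them, time stands still between calls to the robot, and variables do not carry over. Pictures are saved under pics/ and viewed, about 8 in all and at most 12, crops included, and the job is handed in when it is done.

```bash
ls; mkdir -p pics
python3 - <<'E'
from plant import *
import cv2,numpy as np
for n in("scene","top"):
    p,d=get_image(n); cv2.imwrite(f"pics/{n}0.png",p[...,::-1]); np.savez(f"pics/{n}0.npz",p=p,d=d)
    c=get_calibration(n); print(n,np.round(c["intrinsics"],1).tolist(),np.round(c["world_from_camera"],3).tolist(),(d>0).mean())
s=observe();print(s["time_s"],s["tcp_rot"],s["ft_force"])
E
```

```text
pics
scene [[361.2, 0.0, 321.5], [0.0, 361.2, 198.1], [0.0, 0.0, 1.0]] [[-0.163, 0.796, -0.583, 1.127], [0.987, 0.139, -0.086, 0.18], [0.012, -0.589, -0.808, 1.112], [0.0, 0.0, 0.0, 1.0]] 0.99603125
top [[515.1, 0.0, 321.7], [0.0, 515.1, 200.9], [0.0, 0.0, 1.0]] [[-0.017, -0.995, 0.097, 0.327], [-1.0, 0.017, -0.002, 0.057], [0.0, -0.097, -0.995, 1.815], [0.0, 0.0, 0.0, 1.0]] 0.9955703125
0.1 [-1.68854983  1.56899781  1.73984959] [ 0.52872578 -0.38225454  0.56554238]
```

View pics/scene0.png

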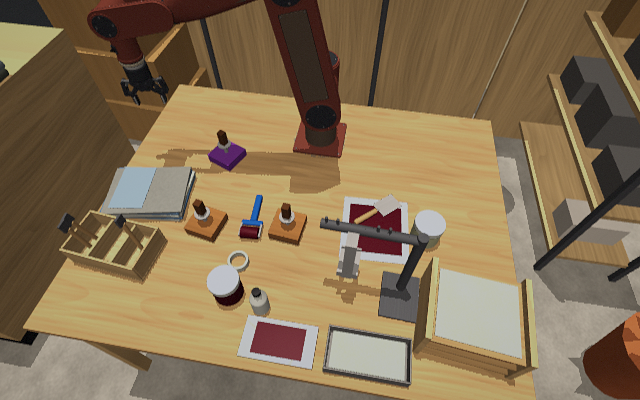

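View pics/top0.png

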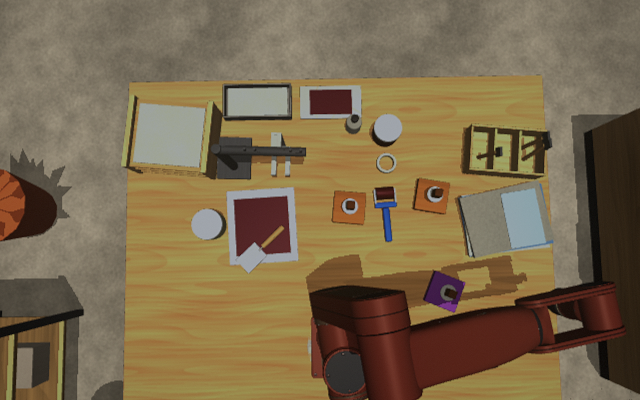

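Look-alikes: orange blocks in the top view at (349,207) and (432,196); the purple one at (445,290) is the decoy. I choose the two orange ones; the fork is at about top (280,150).

```bash
cat > h.py <<'E'
import numpy as np,cv2
from plant import *
def cloud(n,d,c=None):
    c=c or get_calibration(n);K=np.array(c["intrinsics"]);T=np.array(c["world_from_camera"])
    v,u=np.mgrid[:d.shape[0],:d.shape[1]]
    P=np.stack([(u-K[0,2])/K[0,0]*d,(v-K[1,2])/K[1,1]*d,d],-1)
    return P@T[:3,:3].T+T[:3,3]
def rect(P):
    r=cv2.minAreaRect(P.astype(np.float32)*1000);a=(r[2]+45)%90-45
    return np.round(r[0],1),np.round(r[1],1),round(a,1)
def blocks(p,W):
    "orange faces at block-top height -> rects (mm, deg)"
    h=cv2.cvtColor(p,cv2.COLOR_RGB2HSV)
    m=((W[...,2]>.032)&(W[...,2]<.048)&(h[...,0]<15)&(h[...,1]>150)&(h[...,2]>70)&(abs(W[...,1])<.6)).astype(np.uint8)
    n,l,s,_=cv2.connectedComponentsWithStats(m)
    out=[]
    for i in range(1,n):
        if s[i,4]>250: out.append((rect(W[l==i][:,:2]),int(s[i,4]),s[i,:4].tolist(),round(float(W[l==i][:,2].mean()),4)))
    return out
E
python3 - <<'E'
from h import *
for n in("top","scene"):
    z=np.load(f"pics/{n}0.npz");p,d=z["p"],z["d"];W=cloud(n,d)
    print(n);[print(b) for b in blocks(p,W)]
    h=cv2.cvtColor(p,cv2.COLOR_RGB2HSV);R=(W[...,0]>.35)&(W[...,0]<.8)&(W[...,1]>-.02)&(W[...,1]<.36)
    for nm,lo,hi in(("rail",.309,.33),("fork",.112,.145),("base",.008,.016)):
        m=R&(W[...,2]>lo)&(W[...,2]<hi)
        if nm!="rail": m&=h[...,1]<90
        m=cv2.morphologyEx(m.astype(np.uint8),cv2.MORPH_OPEN,np.ones((2,2)))>0
        k,l,s,_=cv2.connectedComponentsWithStats(m.astype(np.uint8))
        for i in range(1,k):
            if s[i,4]>25: print(nm,rect(W[l==i][:,:2]),s[i].tolist(),np.round(np.percentile(W[l==i][:,2],[5,50,95]),3))
    x=dict(top=(190,110,470,250),scene=(170,160,450,330))[n]
    cv2.imwrite(f"pics/{n}_crop.png",cv2.resize(p[x[1]:x[3],x[0]:x[2],::-1],None,fx=2.8,fy=2.8,interpolation=cv2.INTER_CUBIC))
E
```

```text
top
((array([ 512.1, -327.6]), array([109.5, 107.8]), -11.3), 680, [414, 179, 36, 35], 0.0405)
((array([477.1, -39.4]), array([108.8, 106.9]), -5.9), 686, [332, 191, 34, 33], 0.04)
rail (array([496.8, 211.1]), array([377.9, 259.7]), 7.6) [218, 145, 89, 12, 727] [0.273 0.317 0.326]
fork (array([621.1, 216.3]), array([22.4, 78.6]), -2.4) [272, 157, 5, 19, 90] [-0.003  0.118  0.131]
fork (array([486.7, 124.9]), array([345.9,  29.8]), 18.0) [286, 157, 5, 20, 92] [-0.006  0.119  0.129]
base (array([657.9, 314.6]), array([28.5, 17.3]), 25.6) [244, 156, 7, 8, 27] [0.004 0.013 0.017]
base (array([599.3, 345.4]), array([29.6, 19.4]), 37.7) [236, 171, 8, 8, 39] [0.004 0.011 0.017]
scene
((array([ 517.2, -323.1]), array([109.2, 108.1]), -10.8), 491, [184, 208, 42, 30], 0.0364)
((array([483.7, -35.7]), array([109.6, 104.8]), -4.2), 445, [268, 214, 36, 27], 0.0366)
rail (array([855.1, 267.9]), array([511.4, 253.4]), 8.4) [321, 220, 101, 25, 807] [0.308 0.315 0.32 ]
fork (array([600. , 199.9]), array([ 64.9, 169.8]), -2.6) [337, 247, 26, 33, 325] [-0.004  0.118  0.222]
base (array([617.4, 337.2]), array([42.6, 46.7]), -11.9) [383, 275, 16, 13, 114] [0.006 0.009 0.017]
base (array([691.8, 337.9]), array([79.6, 45.2]), 6.8) [382, 290, 16, 26, 174] [0.006 0.009 0.012]
```

View pics/top_crop.png

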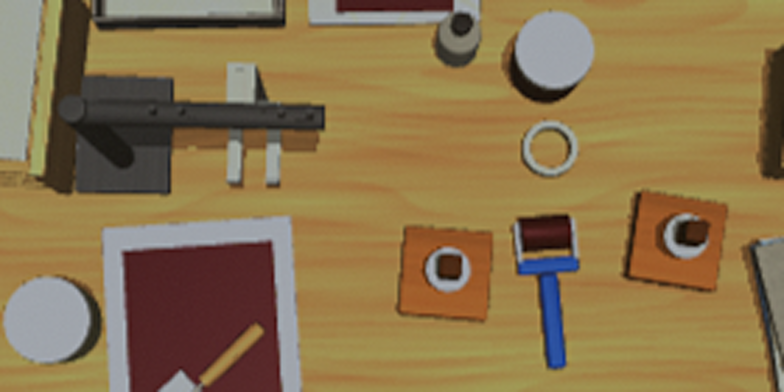

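```bash
cat >> h.py <<'E'
from scipy.spatial.transform import Rotation as Ro
def rpy(lean,yaw,flip=False):
    "tool pointing down, leaned `lean` rad so that it points along heading yaw; jaws across the heading"
    h=np.array([np.cos(yaw),np.sin(yaw),0]);x=np.sin(lean)*h-np.cos(lean)*np.array([0,0,1])
    y=np.array([-np.sin(yaw),np.cos(yaw),0])*(-1 if flip else 1)
    import warnings;warnings.simplefilter("ignore")
    return Ro.from_matrix(np.stack([x,y,np.cross(x,y)],1)).as_euler("xyz")
def push(c,yaw,travel=.07,z=.022,flip=False):
    u=np.array([np.cos(yaw),np.sin(yaw)]);o=rpy(0,yaw,flip);P=lambda s,zz:[*(np.array(c)+u*s),zz]
    gripper_to(.05)
    movep(P(-.105,.2),o); move_l(P(-.105,z),.2); hold(.2)
    f0=observe()["ft_force"];U=np.array([*u,0]);e=-.055-.012+travel
    for s in np.append(np.arange(-.085,e,.01),e):
        st=move_l(P(s,z),.05); s1=observe(); f=s1["ft_force"]-f0
        print(round(s,3),round(float(-f@U),2),np.round(f,2),round(s1["time_s"],2))
    move_l(P(s-.03,z),.15); move_l(P(s-.03,.2),.2)
E
python3 - <<'E'
from h import *
q=observe()["q"];
for lab,c,a in(("1",[.477,-.0394],-5.5),("2",[.512,-.3276],-11)):
  for fl in(False,True):
    o=rpy(0,np.radians(a),fl);k=inverse_kinematics([c[0]-.1,c[1],.2],o);print(lab,fl,None if k is None else np.round(k,2))
    o=rpy(.7,0,fl);k=inverse_kinematics([.6,.2,.2],o);print('rack',fl,None if k is None else np.round(k,2))
# better rack estimate
z=np.load("pics/top0.npz");W=cloud("top",z["d"])
R=(W[...,0]>.35)&(W[...,0]<.8)&(W[...,1]>-.02)&(W[...,1]<.36)
m=R&(W[...,2]>.30)&(W[...,2]<.325);m[:, :]&=True
v,u=np.nonzero(m);Q=W[m];k=(Q[:,0]>.56)&(Q[:,0]<.68);Q=Q[k]
l=cv2.fitLine(Q[:,:2].astype(np.float32),cv2.DIST_HUBER,0,.001,.001).ravel();print("rail",l,np.degrees(np.arctan2(l[0],l[1])), "y",np.percentile(Q[:,1],[0,1,99,100]),len(Q))
m=R&(W[...,2]>.113)&(W[...,2]<.145);Q=W[m];Q=Q[(Q[:,1]>.1)&(Q[:,1]<.26)&(Q[:,0]>.53)]
print(len(Q))
for a,b in((.1,.2),(.2,.26)):
    q=Q[(Q[:,1]>a)&(Q[:,1]<b)];l=cv2.fitLine(q[:,:2].astype(np.float32),cv2.DIST_HUBER,0,.001,.001).ravel();print(a,len(q),q.min(0).round(3),q.max(0).round(3),l, np.degrees(np.arctan2(l[1],l[0])))
E
```

```text
1 False [-0.31 -0.39  2.16  0.    1.37 -1.79]
rack False [ 0.3  -0.14  2.11 -0.39  0.52 -1.  ]
1 True [-0.31 -0.39  2.16  0.    1.37  1.35]
rack True [ 0.3  -0.14  2.11 -0.39  0.52  2.14]
2 False [-0.82  0.01  1.82  0.    1.32 -2.2 ]
rack False [ 0.3  -0.14  2.11 -0.39  0.52 -1.  ]
2 True [-0.82  0.01  1.82  0.    1.32  0.94]
rack True [ 0.3  -0.14  2.11 -0.39  0.52  2.14]
rail [0.05369209 0.99855757 0.62705517 0.19419543] 3.0778103 y [0.10097894 0.103397   0.35689104 0.35975478] 882
195
0.1 104 [0.581 0.159 0.114] [0.681 0.185 0.145] [0.9992599  0.03846642 0.618577   0.16782716] 2.2045074
0.2 91 [0.582 0.204 0.113] [0.646 0.221 0.14 ] [0.99990624 0.01369363 0.6143181  0.21373108] 0.78461146
```

Run:
```python
from h import *
push([.512,-.3276],np.radians(-11),flip=True)
push([.477,-.0394],np.radians(-5.5),flip=True)
```

```text
-0.085 -0.26 [ 0.07 -0.99 -1.15] 3.73
-0.075 -0.36 [ 0.28 -0.41 -0.43] 4.08
-0.065 -0.14 [-0.   -0.77 -0.24] 4.43
-0.055 -0.17 [ 0.16 -0.07 -0.31] 4.78
-0.045 -0.02 [-0.07 -0.5   0.35] 5.13
-0.035 0.17 [-0.32 -0.77  0.17] 5.48
-0.025 0.33 [-0.38 -0.21  0.36] 5.83
-0.015 0.22 [-0.37 -0.75  0.23] 6.18
-0.005 -0.42 [ 0.32 -0.52 -1.54] 6.53
0.003 -0.13 [-0.06 -0.97 -1.14] 6.84
-0.085 -0.02 [-0.07 -1.01 -0.35] 11.44
-0.075 0.4 [-0.4   0.01 -0.58] 11.79
-0.065 -0.03 [-0.04 -0.75  0.73] 12.14
-0.055 2.4 [-2.47 -0.69 -1.64] 12.49
-0.045 2.16 [-2.27 -1.01 -2.45] 12.84
-0.035 1.08 [-1.16 -0.81 -1.53] 13.19
-0.025 1.09 [-1.14 -0.41 -1.97] 13.54
-0.015 2.42 [-2.5  -0.74 -2.65] 13.89
-0.005 1.38 [-1.47 -0.91 -2.06] 14.24
0.003 3.41 [-3.43 -0.11 -1.11] 14.55
```

Run:
```python
from h import *
p,d=get_image("top");W=cloud("top",d);[print(b) for b in blocks(p,W)]
cv2.imwrite("pics/top1.png",cv2.resize(p[100:300,250:570,::-1],None,fx=2.2,fy=2.2))
```

```text
((array([ 580.8, -341.4]), array([109.3, 108.6]), -10.4), 674, [418, 159, 35, 35], 0.0405)
((array([552.2, -45.9]), array([108.5,  96.6]), -5.6), 266, [334, 171, 33, 28], 0.0404)
```

View pics/top1.png

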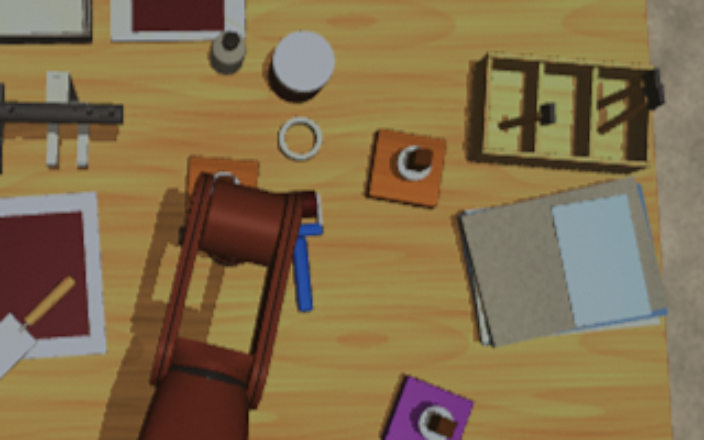

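Run:
```python
from h import *
def test(c,yaw):
    u=np.array([np.cos(yaw),np.sin(yaw)]);P=lambda s,z:[*(np.array(c)+u*s),z];o=rpy(0,yaw,True)
    movep(P(-.095,.15),o);move_l(P(-.095,.022),.2);hold(.2);f0=observe()["ft_force"]
    st=move_l(P(-.048,.022),.03,max_force=3.3);s=observe()
    print(st,np.round((s["eef_pos"][:2]-np.array(c))@u,4),np.round(s["ft_force"]-f0,2),s["time_s"])
    move_l(P(-.1,.022),.2);move_l(P(-.1,.17),.25)
test([.5465,-.046],np.radians(-5.6))
test([.5808,-.3414],np.radians(-10.4))
p,d=get_image("top");W=cloud("top",d);[print(b) for b in blocks(p,W)]
movep([.43,.19,.25],rpy(.75,0));hold(.2)
c=get_calibration("wrist");p,d=get_image("wrist");np.savez("pics/w0.npz",p=p,d=d,K=c["intrinsics"],T=c["world_from_camera"])
cv2.imwrite("pics/w0.png",p[...,::-1]);print(np.round(c["world_from_camera"],3).tolist(),observe()["time_s"])
p,d=get_image("top");W=cloud("top",d);[print(b) for b in blocks(p,W)]
```

```text
True -0.0665 [ 0.46  0.62 -0.16] 18.275
True -0.0649 [ 0.83 -1.04 -0.73] 22.45
((array([ 583.6, -341.1]), array([108.5, 107.5]), -10.3), 515, [418, 158, 35, 33], 0.0409)
((array([547.5, -46.4]), array([109.6, 108.3]), -5.4), 696, [334, 171, 33, 33], 0.0402)
[[0.001, 0.515, 0.857, 0.282], [1.0, -0.0, -0.001, 0.19], [-0.0, 0.857, -0.515, 0.307], [0.0, 0.0, 0.0, 1.0]] 25.7
((array([ 583.5, -341.5]), array([111. , 108.4]), -9.3), 665, [418, 159, 35, 34], 0.0407)
((array([547.3, -46.2]), array([109.4, 108.6]), -5.7), 684, [334, 171, 33, 33], 0.0402)
```

View pics/w0.png

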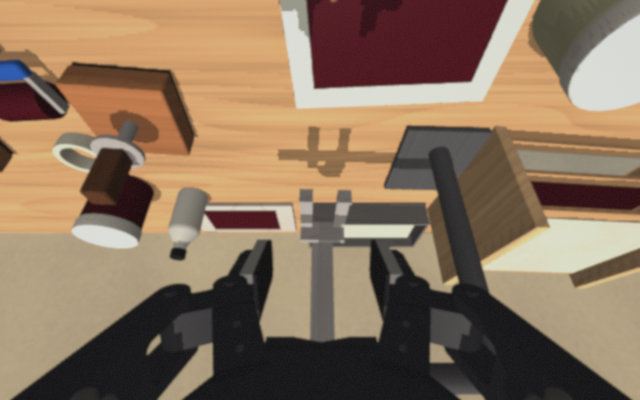

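Run:
```python
from h import *
z=np.load("pics/w0.npz");W=cloud("wrist",z["d"],dict(intrinsics=z["K"],world_from_camera=z["T"]));p=z["p"]
print(z["K"][0])
r=W[186:244,296:358]
for row in range(0,58,4): 
    print(186+row," ".join("%d,%d,%d"%tuple(r[row,c]*1000) for c in range(4,56,5)))
cv2.imwrite("pics/w0c.png",cv2.resize(p[175:260,270:380,::-1],None,fx=6,fy=6))
```

```text
[297.2250016    0.         320.86306784]
186 743,150,0 744,159,0 743,169,0 743,178,0 742,187,0 741,197,0 744,206,-1 743,215,0 742,224,0 743,234,0 744,243,0
190 579,164,115 578,170,115 580,176,114 757,178,0 758,187,0 756,197,0 756,206,0 757,216,0 581,212,113 580,218,114 580,224,113
194 578,165,120 580,170,119 579,176,120 772,177,0 770,187,0 771,197,0 770,207,0 770,216,0 580,212,119 581,218,119 580,224,119
198 579,165,126 579,171,126 579,176,125 787,177,0 784,187,0 786,197,0 787,207,0 785,217,0 581,212,124 581,218,124 581,223,125
202 581,165,130 581,171,130 581,176,129 799,177,1 800,187,0 799,197,1 799,207,1 799,217,1 581,212,130 580,217,130 581,223,130
206 607,163,120 607,169,120 608,175,119 801,177,9 798,187,11 800,197,10 802,207,9 614,207,116 608,213,120 608,220,120 799,247,10
210 619,162,119 618,169,120 618,175,120 799,177,19 799,187,19 799,197,19 801,207,18 619,207,120 618,214,120 618,220,120 799,247,19
214 629,161,120 629,168,120 629,175,120 800,177,28 798,187,29 800,197,28 801,207,27 628,208,120 630,214,120 630,221,120 801,247,27
218 640,161,120 641,167,120 641,174,120 799,177,3
[... 185 characters left out ...]
,216,120 800,236,46 797,245,47
226 664,159,120 666,166,119 666,173,120 666,181,119 667,188,119 669,195,118 667,202,119 665,209,120 665,216,120 854,240,28 851,251,29
230 665,159,126 666,166,126 667,174,125 666,181,126 667,188,125 667,195,125 668,202,125 668,209,125 667,216,125 873,241,28 874,253,28
234 665,160,132 666,167,132 667,174,132 667,181,132 668,188,131 667,195,132 667,202,131 667,209,131 667,216,131 894,243,28 895,254,28
238 665,160,138 665,167,138 665,174,138 667,181,137 666,188,138 668,195,137 668,202,137 666,209,138 668,216,137 916,244,29 914,256,29
242 1720,79,-301 1722,105,-302 909,164,41 675,181,140 675,188,140 676,195,140 675,202,140 916,221,38 916,233,38 915,244,39 912,255,40
```

View pics/w0c.png

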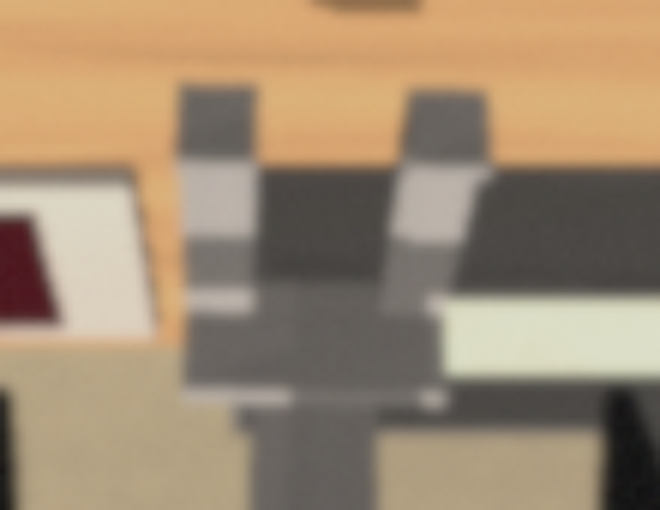

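```bash
cat >> h.py <<'E'
LEAN=.65
def tcp(c,z0,yaw,back=0,off=.023,gz=.120):
    "TCP for grip held at block origin (c,z0)"
    x=np.array([np.sin(LEAN)*np.cos(yaw),np.sin(LEAN)*np.sin(yaw),-np.cos(LEAN)])
    return np.array([*c,z0+gz])+x*(off-back)
E
python3 - <<'E'
from h import *
c=[.5835,-.3413];yw=np.radians(-10)
gripper_to(.085,60)
movep(tcp(c,0,yw,.12),rpy(LEAN,yw));hold(.2)
k=get_calibration("wrist");p,d=get_image("wrist");W=cloud("wrist",d,k)
cv2.imwrite("pics/w1.png",p[...,::-1])
near=np.hypot(W[...,0]-c[0],W[...,1]-c[1])
for lo,hi,r in((.142,.152,.04),(.082,.09,.045),(.09,.14,.04),(.034,.046,.1)):
    m=(W[...,2]>lo)&(W[...,2]<hi)&(near<r);Q=W[m]
    print(lo,len(Q),rect(Q[:,:2]) if len(Q)>4 else 0,Q.mean(0).round(4))
print([np.round(inverse_kinematics(a,o),2).tolist() for a,o in((tcp(c,0,yw),rpy(LEAN,yw)),(tcp([.625,.1936],.06,-.035),rpy(LEAN,-.035)),(tcp([.5,.198],.06,-.035),rpy(LEAN,-.035)))],observe()["time_s"])
E
```

```text
0.142 669 (array([ 581.9, -338.5]), array([26. , 24.8]), -9.9) [ 0.5794 -0.3381  0.1456]
0.082 1307 (array([ 580.1, -338.2]), array([53.2, 48.4]), -10.3) [ 0.5732 -0.3372  0.0861]
0.09 1507 (array([ 571.6, -336.7]), array([26. ,  5.5]), -9.8) [ 0.5708 -0.3365  0.1166]
0.034 8504 (array([ 582.3, -338.6]), array([110.3, 109.9]), -10.0) [ 0.5648 -0.3358  0.0401]Traceback (most recent call last):
  File "<stdin>", line 11, in <module>
    return _wrapfunc(a, 'round', decimals=decimals, out=out)
    return _wrapit(obj, method, *args, **kwds)
    result = getattr(arr, method)(*args, **kwds)
TypeError: unsupported operand type(s) for *: 'NoneType' and 'float'
```

View pics/w1.png

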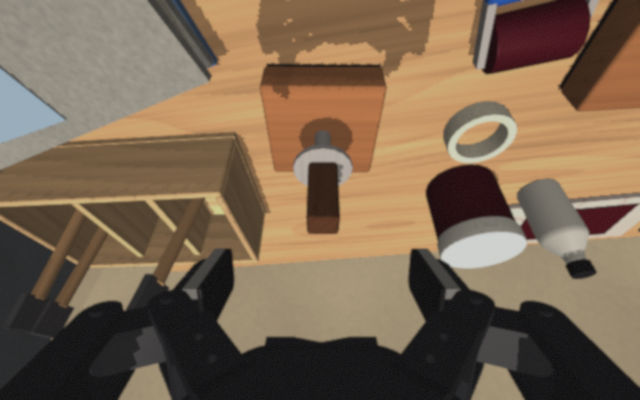

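Run:
```python
import h
from h import *
for L in(.55,.65,.75):
    h.LEAN=L
    for nm,c,z,y in(("pick",[.5822,-.3386],0,-.1745),("lift",[.5822,-.3386],.12,-.1745),("mouth",[.5,.198],.06,-.035),("seat",[.625,.1936],.06,-.035),("seat lo",[.625,.1936],.035,-.035)):
        k=inverse_kinematics(h.tcp(c,z,y),rpy(L,y));print(L,nm,None if k is None else np.round(k,2))
```

```text
0.55 pick [-0.78  0.19  1.93  0.54  0.63 -2.56]
0.55 lift [-0.78  0.03  1.85  0.41  0.84 -2.39]
0.55 mouth [ 0.34 -0.23  2.21 -0.32  0.67 -0.99]
0.55 seat [ 0.25  0.05  1.95 -0.25  0.62 -1.12]
0.55 seat lo [ 0.25  0.09  1.96 -0.27  0.57 -1.09]
0.65 pick None
0.65 lift [-0.81 -0.01  1.92  0.55  0.76 -2.53]
0.65 mouth [ 0.37 -0.27  2.28 -0.46  0.57 -0.85]
0.65 seat [ 0.27  0.02  2.02 -0.38  0.5  -0.99]
0.65 seat lo [ 0.27  0.06  2.03 -0.42  0.45 -0.95]
0.75 pick None
0.75 lift None
0.75 mouth [ 0.4  -0.29  2.34 -0.66  0.48 -0.64]
0.75 seat [ 0.28  0.    2.08 -0.59  0.39 -0.78]
0.75 seat lo [ 0.28  0.05  2.09 -0.67  0.35 -0.69]
```

```bash
cat >> h.py <<'E'
def held(save=None):
    hold(.2);k=get_calibration("wrist");s=observe();p,d=get_image("wrist");W=cloud("wrist",d,k)
    if save: cv2.imwrite(save,p[...,::-1])
    hs=cv2.cvtColor(p,cv2.COLOR_RGB2HSV)
    m=(d>.05)&(d<.36)&(hs[...,0]<15)&(hs[...,1]>150)&(hs[...,2]>60)
    n,l,st,_=cv2.connectedComponentsWithStats(m.astype(np.uint8));i=1+np.argmax(st[1:,4]);Q=W[l==i]
    zt=np.median(Q[Q[:,2]>Q[:,2].max()-.012][:,2]);T=Q[abs(Q[:,2]-zt)<.008]
    print("top z",zt.round(4),rect(T[:,:2]),len(T),st[i].tolist());A=np.c_[T[:,:2],np.ones(len(T))];print("slope",np.linalg.lstsq(A,T[:,2],rcond=None)[0].round(3))
    print("eef",s["eef_pos"].round(4),"f",s["ft_force"].round(1),"open",s["opening"],"t",s["time_s"])
E
python3 - <<'E'
from h import *
c=[.5822,-.3386];yw=-.1745;o=rpy(LEAN,yw,True)
movep(tcp(c,0,yw,.11),o);move_l(tcp(c,0,yw),.12);gripper_to(.02,60)
print(observe()["opening"],observe()["time_s"])
move_l(tcp(c,.2,yw),.15)
movep(tcp([.46,-.2],.2,-.1),rpy(LEAN,-.1,True))
r=-.035;seat=np.array([.625,.1936]);u=np.array([np.cos(r),np.sin(r)])
movep(tcp(seat-u*.16,.2,r),rpy(LEAN,r,True));move_l(tcp(seat-u*.16,.061,r),.15)
held("pics/w2.png")
p,d=get_image("scene");cv2.imwrite("pics/s2.png",cv2.resize(p[130:330,170:490,::-1],None,fx=2.4,fy=2.4))
E
```

```text
0.025508318813346767 32.65
top z 0.0407 (array([545.4, -42.7]), array([109.9, 106.1]), -5.6) 5408 [498, 156, 131, 105, 5421]
slope [ 0.001 -0.001  0.04 ]
eef [0.4797 0.199  0.1641] f [ 0.5  0.2 -8.7] open 0.024985054030346097 t 37.6583
```

View pics/s2.png

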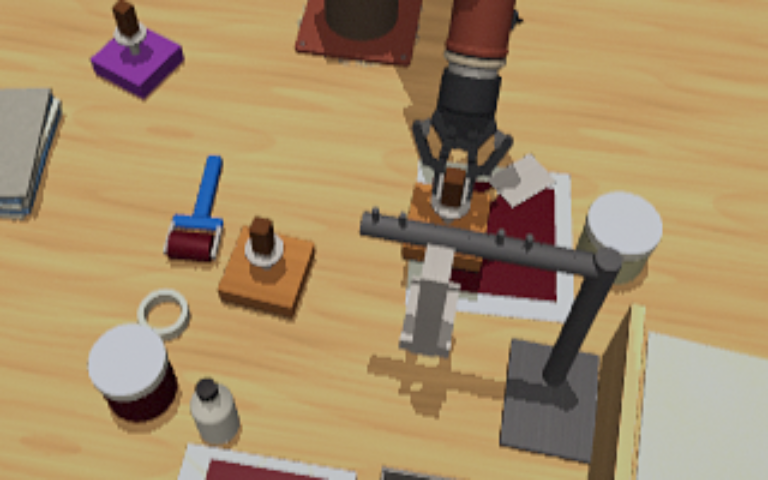

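View pics/w2.png

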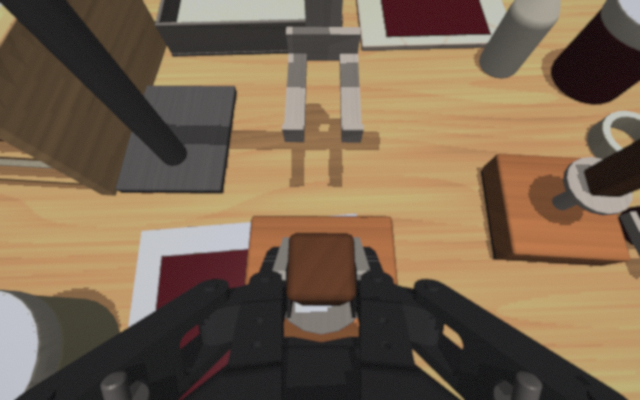

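Run:
```python
from h import *
k=get_calibration("wrist");p,d=get_image("wrist");W=cloud("wrist",d,k)
Q=W[218:228,260:385].reshape(-1,3);print("block top",Q.mean(0),np.linalg.lstsq(np.c_[Q[:,:2],np.ones(len(Q))],Q[:,2],rcond=None)[0][:2])
b=W[205:235,240:410];m=abs(b[...,2]-np.median(Q[:,2]))<.01;print(rect(b[m][:,:2]))
Q=W[240:285,297:345].reshape(-1,3);print("grip top",Q.mean(0),rect(Q[:,:2]));Q=W[245:262,276:286].reshape(-1,3);print("collar",Q.mean(0))
g=W[230:310,280:365];m=(g[...,2]>.19);print(rect(g[m][:,:2]),np.median(g[m][:,2]))
```

```text
block top [0.51495234 0.19707406 0.10307371] [-2.63699717  0.09189159]
(array([514.3, 198.2]), array([109.7,  16.7]), -2.0)
grip top [0.46774354 0.1997144  0.2085039 ] (array([462.8, 200.2]), array([18.1, 27.3]), -3.0)
collar [0.47581374 0.21736513 0.18791685]
(array([464.3, 199.2]), array([36.8, 30.4]), -1.7) 0.20765045980511884
```

Run:
```python
from h import *
r=-.035;seat=np.array([.625,.1936]);u=np.array([np.cos(r),np.sin(r)])
st=move_l(tcp(seat,.061,r),.06,max_force=12);s=observe();print(st,s["eef_pos"].round(4),tcp(seat,.061,r).round(4),s["ft_force"].round(1),s["time_s"])
if not st:
    print(move_l(tcp(seat,.035,r),.04,max_force=6));s=observe();print(s["eef_pos"].round(4),tcp(seat,.039,r).round(4),s["ft_force"].round(1),s["time_s"])
p,d=get_image("scene");cv2.imwrite("pics/s3.png",cv2.resize(p[180:310,300:460,::-1],None,fx=4,fy=4))
```

```text
False [0.6387 0.1931 0.1626] [0.6389 0.1931 0.1627] [ 0.3 -0.4 -8.8] 40.625
True
[0.639  0.1931 0.1421] [0.6389 0.1931 0.1407] [-0.2 -0.7  3.3] 41.15
```

View pics/s3.png

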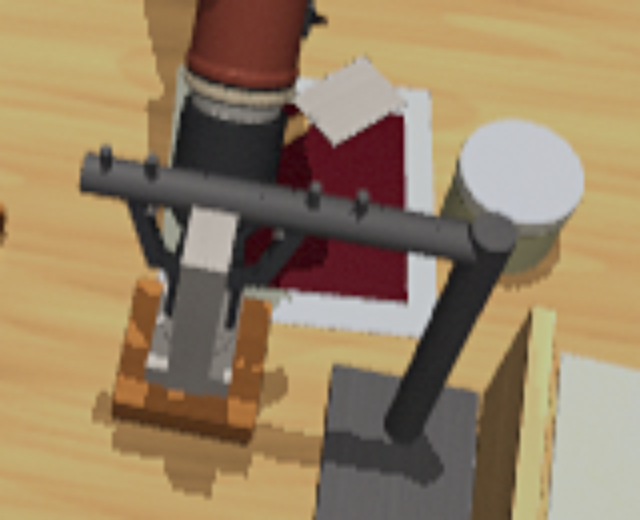

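Run:
```python
from h import *
r=-.035;seat=np.array([.625,.1936]);u=np.array([np.cos(r),np.sin(r)])
gripper_to(.085);hold(.3);s=observe();print(s["ft_force"].round(1),s["time_s"])
move_l(tcp(seat,.0403,r,.15),.12);hold(.5)
k=get_calibration("wrist");p,d=get_image("wrist");W=cloud("wrist",d,k);cv2.imwrite("pics/w4.png",p[...,::-1])
near=np.hypot(W[...,0]-seat[0],W[...,1]-seat[1])
for lo,hi,rr in((.178,.195,.04),(.122,.132,.04),(.07,.09,.1)):
    Q=W[(W[...,2]>lo)&(W[...,2]<hi)&(near<rr)];print(lo,len(Q),rect(Q[:,:2]) if len(Q)>4 else 0,np.median(Q,0).round(4),Q[:,2].std().round(4))
print(observe()["time_s"])
p,d=get_image("top");[print(b) for b in blocks(p,cloud("top",d))]
```

```text
[-0.2 -0.1 -0.7] 42.1083
0.178 887 (array([626.2, 194. ]), array([25.9, 25.9]), -2.8) [0.6243 0.194  0.1863] 0.0018
0.122 1092 (array([621.6, 193.2]), array([60.4, 65.3]), -1.5) [0.6149 0.1951 0.1266] 0.0012
0.07 4425 (array([626.6, 194.2]), array([110. , 110.2]), -2.2) [0.6023 0.1971 0.0806] 0.0011
44.075
((array([547.5, -46.2]), array([109.2, 107.9]), -5.5), 695, [334, 171, 33, 33], 0.0403)
```

View pics/w4.png

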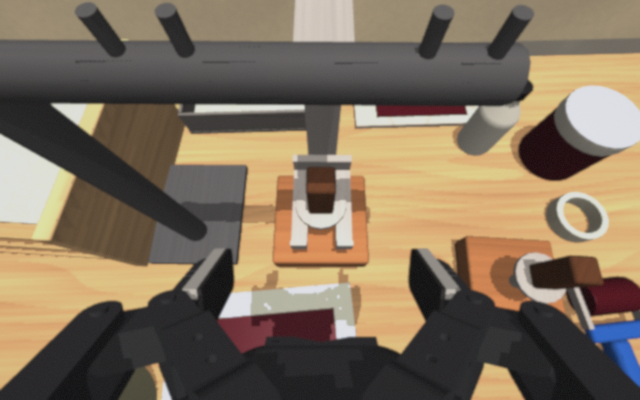

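Block hangs at (626.5, 194) mm, origin about 40 mm up, level; the collar at (320,212) rests on both prongs. The robot is clear.

```bash
python3 -c "
from plant import *
job_done();print(observe()['time_s'])"
```

```text
the job is handed in; nothing more can be done
the job is handed in; nothing more can be done
```

The block I judged worn (the right-hand one) is hanging in the fork. The other still stands on the counter, and the job was handed in at about 44 s. No verdict is reported.

**Sliding:** I pushed both orange blocks low with the fingertips, about 70 mm each. The top camera confirmed this: one went from x = 512 to about 581 mm, the other from 477 to 547 mm.

**Feeling the drag:** The right block showed about 0.0–0.3 N, which is the noise level. The left one showed 1.1–3.4 N. These were read at rest after each 10 mm step, so they are below the true sliding drag. Still, 2–3.4 N is more than a worn sole can hold.

**A check that failed:** I repeated the test with a 3.3 N stop threshold, but it stopped on first contact for both blocks. It told me nothing either way, so the choice rests on the first pushes.

**Last checks:**
- **Hung block:** the wrist depth put it within about 2 mm of the seat centre and level. Its origin is about 40 mm up, with the collar on both prongs behind the lips.
- **Other block:** it stands flat at (547, −46) mm.
- **Bystanders:** those in view looked unmoved in the pictures, though I did not measure their positions.
- **Gripper:** it was open and clear, touching nothing.

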